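# Swing out the drying hook and hang the slide rack on it

### The arm

A 6-joint arm with a two-finger parallel gripper is mounted at the origin on the work surface. World frame = base frame: x ahead of the robot, y to its left, z up, the work surface at z = 0. Lengths are in mm, angles in rad, forces in N, time in s.
With the tool pointing down it reaches from about 350 to 775 mm from the base axis. Payload 7.3 kg.
Tool frame: the origin (TCP) lies at the centre of the arm's flange, where the gripper is bolted on; the fingertips stand 178 mm ahead of it and the grasp point (between the pads) lies 159 mm ahead of it; z points along the fingers, y is the direction in which the jaws open and shut (so a half turn about z gives the same grasp; the last joint's range is limited). The gripper opens to 92 mm and grips with 3 to 60 N. Pads are 19 mm wide; open, the fingers measure 130 mm over their backs; the gripper's body (75 mm by 190 mm) begins 47 mm behind the grasp point.
Start: joints at [-1.246, 0.342, 1.524, -0, 1.275, -0.146], TCP at [238.159, -467.876, 404.741] pointing down, gripper open.
Joint ranges: [-2.53, 2.53], [-0.77, 2.02], [0.04, 2.7], [-1, 4.14], [0.28, 2.66], [-3.11, 3.11]. Speed limits (rad/s): [2.57, 2.57, 3.14, 3.14, 3.14, 3.14].

### API

Orientations are given as [roll, pitch, yaw] about the fixed x, y, z axes, in that order (R = Rz(yaw) Ry(pitch) Rx(roll)).
In Python, from plant import get_obs, capture, close_job gives the robot as it stands. The module is installed in compiled form; this text tells all that it offers.
- The arm moves only by the shell command python3 -m pendant 'ROWS'. ROWS is JSON, a list of rows, each a list of 3 entries, a list of its own where there are three numbers: the shift along the tool's x, y, z in m, then the turn, a rotation vector about the tool's x, y, z in rad, then the finger opening in m, from 0 to 0.0918. In form: [[[tx, ty, tz], [wx, wy, wz], fingers], ...]. A call has 1 to 10 rows; each row is the pose to reach, as a shift and turn from the pose commanded when the call began, along the tool's axes at that moment; what a row does not reach only later rows make up. A row lasts 1/12 s, in which the tool goes at most 41.7 mm and 7.16 degrees, less where a joint would pass 70% of its speed; a pose out of reach is approached as far as the arm can. A call with a gripper value outside its range is refused whole. The fingers move at their own pace and stop on an object; the grip force is fixed at half the most. Time passes only in rows, so rows that repeat a pose let the fingers close. It gives the time, the measured TCP pose, the force and the opening at its end, in the units of the state.
- get_obs(): the state, without advancing time (a new reading comes with each control period).
- capture(name): name is "side" or "top" or "wrist"; returns a dict with "color" (384x512x3 uint8, red, green, blue), "mtx" (3x3 intrinsics, pixels), "rvec" (rotation vector, rad) and "tvec" (3), from world to camera coordinates, as OpenCV has them. Camera axes: x right, y down, z forward; pixel columns grow to the right and rows downward; lengths in mm; the calibration is good to about 2 mm. The wrist camera is an equidistant fisheye: a pixel r from the principal point sees the ray r / f radians off the axis. A picture is of the moment at which its call begins. There is no depth.
- close_job(): hands the job in, once; it reports no verdict.
The state is a dict: "time": time; "joint_positions": joint angles; "dq": joint speeds; "tau": joint torques, N m; "tool_pos": TCP position; "tcp_rot": TCP orientation; "contact_force": force on the tool from outside, world axes, zero at the start; "moment": the same for the moment, N m; "grip_width": finger opening in mm.
Only numpy, scipy, OpenCV 4.12 (cv2) and the standard library are available. Lean on these libraries where they do the work, as an engineer would, in place of code of your own. Each camera call takes 0.05 s, during which the arm holds its last target. There are 200 camera calls.

### The job

Swing the folded hook on the little drying station all the way out, square to its white panel, and leave it there. Then hang the slide rack that has the tall handle on it: pass the hook through the rack's bail so that the rack hangs upright from it above the drip tray, at rest and let go. Leave the other things on the bench where they are, upright.

Things in the scene. Friction and masses are not known exactly. Their poses are not given: they have to be found in the camera images.
- station: Drying station, fixed to the bench: a white plastic panel 200 wide, 12 thick and 167 mm high, with a steel drip tray (rim 14 mm high) on the bench in front of it. Origin at bench level in the middle of the panel's front face; its -x axis points out of the front face (the tray and the hook are on this side, the tray reaching 138 mm out), y runs along the panel, z up. The panel fills x from 0 to +12 mm. There is free space above and behind the panel.
- hook (a joint): Angle of the swing-out steel hook about its upright hinge pin: 0 = folded flat along the panel (pointing along the station's +y), 1.57 = fully out at its stop, square to the panel (pointing along the station's -x). Seen from above it opens anticlockwise. It starts up to 0.3 rad open. The hinge is stiff (0.15 N m, about 1.3 N at the hook's end) and stays where it is left.
- hook_hinge (a point): Point on the hook's hinge pin, 13 mm in front of the panel's front face and 60 mm from its middle (towards the station's -y), at the height of the rod's centre line, 163 mm above the bench. Axes as the station. A boss 14 mm across surrounds the pin, from 42 mm below this point to 4 mm above it.
- hook_seat (a point): Point on the centre line of the hook's level rod, 65 mm from the hinge pin; a good place to hang the rack. Turns with the hook: x points along the rod to its free end, z up. The rod is 8 mm thick and 120 mm long from the pin to the centre of the upturned end.
- hook_tip (a point): Top of the hook's upturned end, an upright 8 mm rod 120 mm from the hinge pin; this point is 38 mm above the level rod's centre line, so the upturned end stands 34 mm above the panel's top edge and can be pushed out from behind, over the panel. Axes as hook_seat.
- rack_grip (a point): Middle of the upright steel grip tab at the top of the slide rack's handle. Tab 24 (x) by 10 (y) by 46 mm (z); its middle is 141 mm above the rack's underside. Axes as the rack: the cradle is 70 (x) by 84 (y) by 36 mm high with glass slides in it, z up. Rack about 0.25 kg, standing on the bench at the start.
- rack_eye (a point): Underside of the peak of the rack's wire bail, 112 mm above the rack's underside and 29 mm below rack_grip. The bail stands in the rack's x-z plane and its opening faces along y: 54 mm wide, 76 mm high from the cradle's top at 36 mm to this peak; wire 6 mm, its top sloping 15 mm down to either side. The hook passes through along the rack's y axis, either way round.
- rack: The slide rack with the tall handle; origin in the middle of its underside.
- tray_mid (a point): Bystander: low slide tray, the same cradle without a handle, 70 by 84 by 36 mm; this point is its middle.
- pot_mid (a point): Bystander: clear specimen pot with a lid, 64 mm across, 70 mm high; this point is its middle.
- reagent_mid (a point): Bystander: small amber reagent bottle, 52 mm across, 92 mm high; this point is its middle.
Mind the look-alikes: they are no part of the job. Leave any blue look-alike of the station alone. Leave any yellow look-alike of the rack alone.

How it is judged (in metres and radians):
On the way, in this order (a step that is already met when the one before it is completed fails the run):
1. the hook is swung out (over 1.40 rad) while the rack still stands on the bench (value of joint hook above 1.4 rad and height (world z) of rack below 0.02 m), for 0.2 s.
2. the rack hangs by its bail on the swung-out hook (value of joint hook above 1.4 rad and x of rack_eye in the frame of hook_seat between -0.05 and 0.05 m and y of rack_eye in the frame of hook_seat between -0.022 and 0.022 m and z of rack_eye in the frame of hook_seat between -0.002 and 0.022 m and angle between rack_grip's own z axis and vertical below 0.25 rad and contact force between rack and station above 0.5 N), for 0.2 s.
At the end, for the whole second after the job is handed in: Hook out past 1.40 rad; rack hanging on its rod: rack_eye within 50 mm of hook_seat along the rod, 22 mm sideways, 2 mm below to 22 mm above its centre line; weight on it, tilt under 0.25 rad, at rest (0.03 m/s, 0.3 rad/s), let go; bystanders upright (0.3 rad), moved under 30 mm (all of step 2 and linear speed of rack below 0.03 m/s and angular speed of rack below 0.3 rad/s and contact force between the fingers and rack below 0.1 N and angle between each of tray_mid, pot_mid, reagent_mid's own z axis and vertical below 0.3 rad); the robot touches nothing.
It fails at once if the low slide tray is moved more than 30 mm (distance of tray_mid from where it was at the start of the episode above 0.03 m).
It fails at once if the specimen pot is moved more than 30 mm (distance of pot_mid from where it was at the start of the episode above 0.03 m).
It fails at once if the reagent bottle is moved more than 30 mm (distance of reagent_mid from where it was at the start of the episode above 0.03 m).
It also fails if it takes over 54 s, if anything falls off the work surface, if the arm or the gripper's body presses on something with over 40 N, if the wrist force passes 120 N, or if a joint passes its speed limit or range.

## Working session

There is one attempt and no reset: what is moved stays moved. The work goes in short steps, Python scripts to look and compute and a shell command to move; the robot and the scene stay as the last step left them, time stands still between calls to the robot, and variables do not carry over. Pictures are saved under pics/ and viewed, about 8 in all and at most 12, crops included, and the job is handed in when it is done.

```bash
mkdir -p pics; python3 - <<'E'
from plant import get_obs, capture
import cv2,numpy as np,pickle
o=get_obs();print(o)
for n in("side","top"):
    c=capture(n);pickle.dump(c,open(n+'.pkl','wb'));cv2.imwrite(f'pics/{n}0.png',c['color'][:,:,::-1])
    print(n,c['mtx'],c['rvec'],c['tvec'])
E
```

```text
{'time': 0.0, 'joint_positions': array([-1.24599534e+00,  3.42691885e-01,  1.52500126e+00,  1.21408527e-05,
        1.27541251e+00, -1.46008429e-01]), 'dq': array([-0.00060892, -0.00041418, -0.00123449,  0.00016854, -0.00127224,
       -0.00056891]), 'tau': array([ 1.21666184e-03, -4.31237590e+01, -2.44220281e+01,  7.19204312e-02,
        5.58879878e-02, -1.19959509e-04]), 'tool_pos': array([ 238.11694903, -467.73976072,  404.06626923]), 'tcp_rot': array([-3.14009743e+00, -2.31614387e-04,  4.70805702e-01]), 'contact_force': array([ 0.07899955,  0.75305175, -0.49890531]), 'moment': array([ 0.006154  , -0.04396646, -0.02736491]), 'grip_width': 91.51895413887067}
side [[377.73066036   0.         252.84782455]
 [  0.         377.73066036 195.79723146]
 [  0.           0.           1.        ]] [ 2.07431728 -0.35376561  0.17918631] [-498.55602275  159.51280069 1178.6113794 ]
top [[414.38629312   0.         253.31499537]
 [  0.         414.38629312 191.08151877]
 [  0.           0.           1.        ]] [ 2.14016029 -2.18899476  0.12094697] [-102.13773828  522.56637895 1264.13013506]
```

View pics/side0.png

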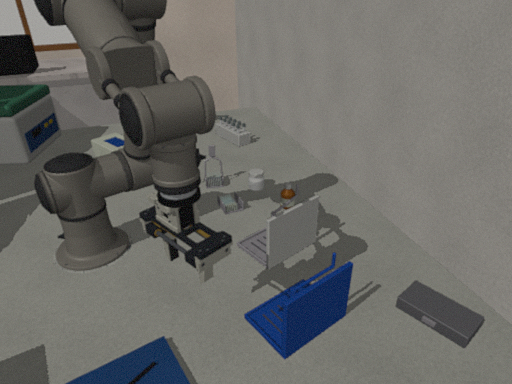

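View pics/top0.png

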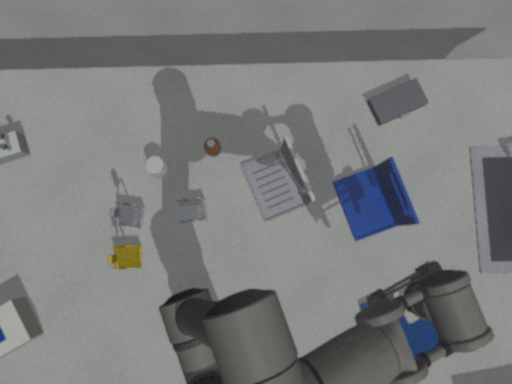

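The side view shows the white station at (293,232) and a blue one at (310,310), with a grey rack at (213,170). The top view shows the white station at (280,180), the grey handled rack at (128,212), the yellow look-alike at (126,257) and the low tray at (191,208). I'll enlarge both to confirm.

```bash
cat > h.py <<'E'
import cv2,numpy as np,pickle
from plant import get_obs,capture
def ray(c,uv):
    R=cv2.Rodrigues(np.array(c['rvec']))[0];t=np.array(c['tvec']).ravel()
    d=R.T@(np.linalg.inv(c['mtx'])@np.array([uv[0],uv[1],1.]));return -R.T@t,d
def onz(c,uv,z):
    o,d=ray(c,uv);return o+d*(z-o[2])/d[2]
def proj(c,P):
    return cv2.projectPoints(np.array(P,float).reshape(-1,3),np.array(c['rvec']),np.array(c['tvec']),c['mtx'],None)[0].reshape(-1,2)
E
python3 - <<'E'
from h import *
t=pickle.load(open('top.pkl','rb'));s=pickle.load(open('side.pkl','rb'))
f=lambda c,x,y,w,h,k:cv2.resize(c['color'][y:y+h,x:x+w,::-1],None,fx=k,fy=k,interpolation=cv2.INTER_CUBIC)
a=np.hstack([f(t,235,130,90,100,4),f(t,95,155,110,100,4)])   # 360 + 440
cv2.imwrite('pics/c1.png',a)
b=f(s,180,130,160,150,5);b=b[:600];cv2.imwrite('pics/c2.png',cv2.resize(s['color'][130:280,190:350,::-1],(640,600),interpolation=cv2.INTER_CUBIC))
for p in [(242,160),(266,220),(128,212),(191,208),(155,165),(212,146)]:print(p,onz(t,p,0).round())
E
```

```text
(242, 160) [625. -80.   0.]
(266, 220) [ 430. -152.    0.]
(128, 212) [466. 285.   0.]
(191, 208) [474.  85.   0.]
(155, 165) [615. 200.   0.]
(212, 146) [673.  16.   0.]
```

View pics/c1.png

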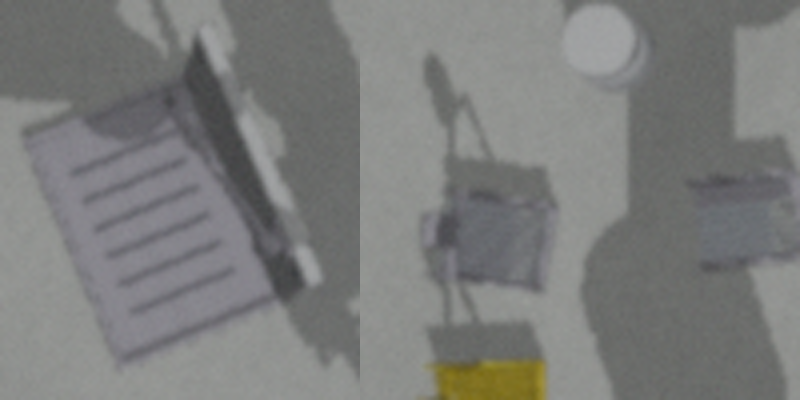

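View pics/c2.png

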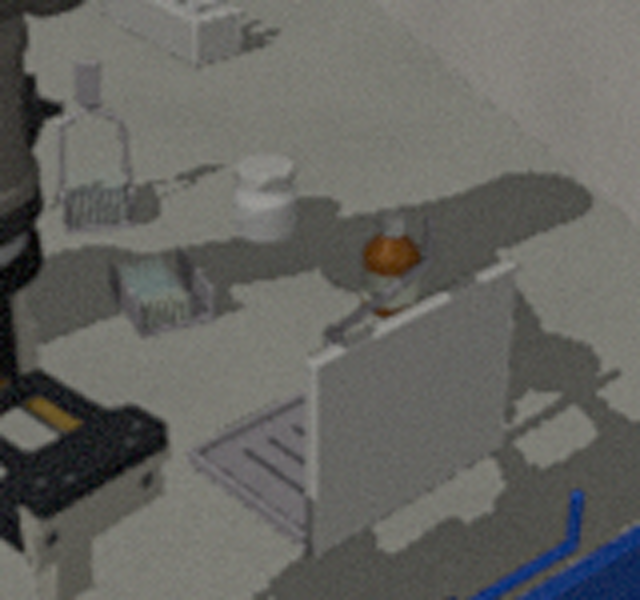

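Candidates in the top view: the grey handled rack at (128,212) fits; the yellow one at (126,257) is the look-alike; the grey tray at (191,208) has no handle. The white station at (280,180) has its front and tray to the left. The blue one is left alone. In the side crop the rod runs from the hinge near (340,335) to the upturned end at (428,225–265), only slightly open.

```bash
python3 - <<'E'
from h import *
t=pickle.load(open('top.pkl','rb'));s=pickle.load(open('side.pkl','rb'))
T=lambda x,y:(235+x/4,130+y/4)
S=lambda x,y:(190+x/4,130+y/4)
for n,p,z in [('tray A far',(25,130),14),('tray B near',(120,362),14),('panel far top front',(195,40),167),('panel near top front',(302,287),167),('panel far top back',(212,25),167),('near top back',(320,278),167),]:
    print(n,onz(t,T(*p),z).round(),onz(t,T(*p),0).round())
for n,p,z in [('near top back',(318,370),167),('far top back',(517,272),167),('near bot back',(312,552),0),('tray B',(308,545),0),('tray A',(195,455),14)]:
    print('side',n,onz(s,S(*p),z).round())
for z in (163,201): print('hooktip side',z,onz(s,S(428,265 if z==163 else 220),z).round())
R=lambda x,y:(95+(x-360)/4,155+y/4)
print('rack grip top',onz(t,R(430,230),164).round(), 'tab side',onz(s,S(89,62),164).round())
for p in [(455,190),(556,203),(543,290),(440,275)]: print('cradle',onz(t,R(*p),36).round())
E
```

```text
tray A far [614. -78.  14.] [617. -77.   0.]
tray B near [ 428. -148.   14.] [ 429. -149.    0.]
panel far top front [ 648. -203.  167.] [ 687. -216.    0.]
panel near top front [ 471. -272.  167.] [ 485. -295.    0.]
panel far top back [ 658. -215.  167.] [ 699. -230.    0.]
near top back [ 477. -284.  167.] [ 492. -310.    0.]
side near top back [ 476. -292.  167.]
side far top back [ 655. -226.  167.]
side near bot back [ 478. -278.    0.]
side tray B [ 478. -270.    0.]
side tray A [ 427. -158.   14.]
hooktip side 163 [ 602. -188.  163.]
hooktip side 201 [ 600. -188.  201.]
rack grip top [454. 279. 164.] tab side [459. 273. 164.]
cradle [493. 303.  36.]
cradle [481. 225.  36.]
cradle [415. 235.  36.]
cradle [428. 314.  36.]
```

```bash
cat >> h.py <<'E'
from scipy.spatial.transform import Rotation as Ro
ST=np.array([563.,-241.]);A=0.365
def setst(): 
    yv=np.array([np.cos(A),np.sin(A)]);return yv,np.array([-yv[1],yv[0]])
def st(out,y,z=None):
    yv,o=setst();p=ST+out*o+y*yv;return p if z is None else np.r_[p,z]
def tip(th,r=120): return st(13+r*np.sin(th),-60+r*np.cos(th))
def delta(p,yaw,start=None):
    o=get_obs() if start is None else start
    R0=Ro.from_euler('xyz',o['tcp_rot']);R1=Ro.from_euler('xyz',[np.pi,0,yaw])
    d=R0.inv().apply(np.array(p)-o['tool_pos'])/1000
    print('shift',d.round(4),'turn',(R0.inv()*R1).as_rotvec().round(4))
yv_,o_=setst();n_=(o_-yv_)/2**.5
def fc(th,back=13.5): return tip(th)-back*n_
E
python3 - <<'E'
from h import *
print(fc(.19,33));delta(np.r_[fc(.19,33),404],-.42)
E
```

```text
[ 634.42686125 -200.50824407]
shift [ 4.744e-01 -5.840e-02  3.000e-04] turn [-1.400e-03  4.000e-04  8.908e-01]
```

```bash
python3 -m pendant '[[[0.474,-0.058,0],[0,0,0.89],0],[[0.474,-0.058,0],[0,0,0.89],0],[[0.474,-0.058,0],[0,0,0.89],0],[[0.474,-0.058,0],[0,0,0.89],0],[[0.474,-0.058,0],[0,0,0.89],0],[[0.474,-0.058,0],[0,0,0.89],0],[[0.474,-0.058,0],[0,0,0.89],0],[[0.474,-0.058,0],[0,0,0.89],0],[[0.474,-0.058,0],[0,0,0.89],0],[[0.474,-0.058,0],[0,0,0.89],0]]'
python3 -m pendant '[[[0,0,0],[0,0,0],0],[[0,0,0],[0,0,0],0]]'
python3 - <<'E'
from h import *
delta(np.r_[fc(.19,33),404],-.42)
for n in("wrist","top","side"):
    c=capture(n);pickle.dump(c,open(n+'1.pkl','wb'));cv2.imwrite(f'pics/{n}1.png',c['color'][:,:,::-1])
c=pickle.load(open('top1.pkl','rb'));w=pickle.load(open('wrist1.pkl','rb'))
print(w['mtx'],w['rvec'],w['tvec'])
a=cv2.resize(w['color'][:,:,::-1],(400,300));b=cv2.resize(c['color'][110:260,220:420,::-1],(400,300),interpolation=cv2.INTER_CUBIC)
s=pickle.load(open('side1.pkl','rb'));d=cv2.resize(s['color'][150:300,220:420,::-1],(400,300),interpolation=cv2.INTER_CUBIC)
e=cv2.resize(w['color'][92:292,123:390,::-1],(400,300),interpolation=cv2.INTER_CUBIC)
cv2.imwrite('pics/m1.png',np.vstack([np.hstack([a,e]),np.hstack([b,d])]))
E
```

```text
time: 0.93
tool_pos: [561.2, -250.1, 404.3]
tcp_rot: [3.142, 0.001, -0.42]
contact_force: [0.4, -0.7, -0.8]
grip_width: 30.0
time: 1.1
tool_pos: [561.3, -249.8, 403.6]
tcp_rot: [-3.141, 0.002, -0.415]
contact_force: [-0.5, -0.4, 0.4]
grip_width: 16.1
shift [ 0.047  -0.0746 -0.0004] turn [-0.0001  0.0015  0.0048]
[[297.31863964   0.         255.76356867]
 [  0.         297.31863964 193.78110835]
 [  0.           0.           1.        ]] [-1.63319853  2.50359511  0.31409962] [ -2.23265302 564.00094888 539.67628111]
```

View pics/m1.png

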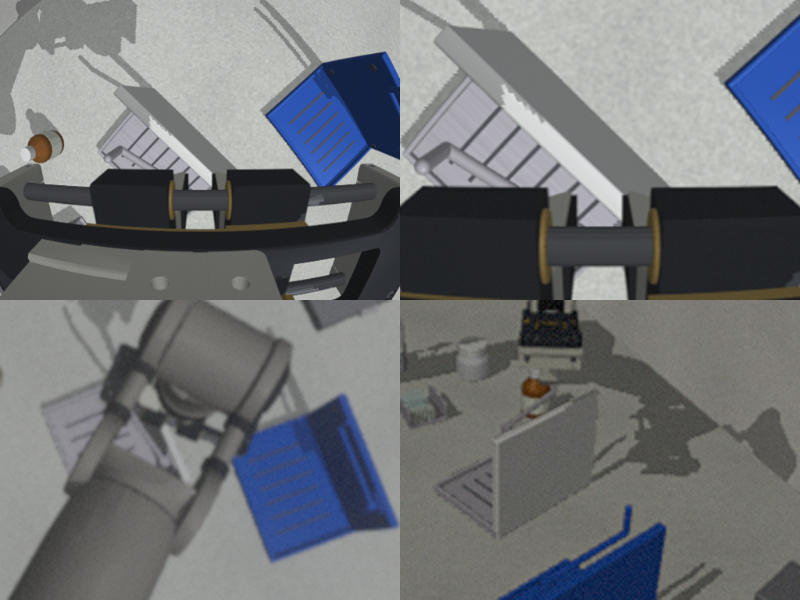

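The mosaic is the wrist view, a 1.5x enlargement of it, and the top and side crops. In the enlargement the top of the upturned end is at (428,165) and the panel's far top edge is near (437,40)–(460,27). I'll cast rays from these.

```bash
cat >> h.py <<'E'
def wray(c,uv):
    K=c['mtx'];x=(uv[0]-K[0,2])/K[0,0];y=(uv[1]-K[1,2])/K[1,1];r=np.hypot(x,y)+1e-9
    R=cv2.Rodrigues(np.array(c['rvec']))[0]
    return -R.T@np.array(c['tvec']).ravel(),R.T@np.array([np.sin(r)*x/r,np.sin(r)*y/r,np.cos(r)])
def wonz(c,uv,z):
    o,d=wray(c,uv);return o+d*(z-o[2])/d[2]
E
python3 - <<'E'
from h import *
w=pickle.load(open('wrist1.pkl','rb'))
E=lambda x,y:(123+x*267/400,92+y*200/300)
print('cam',wray(w,(255,193))[0].round())
for n,p,z in [('tip',(428,165),201),('tip',(428,170),201),('far front',(437,42),167),('far back',(460,27),167),('back bottom',(510,30),0),('near front-ish',(610,215),167),('near back',(645,215),167),('trayfar',(408,150),14)]:
    print(n,wonz(w,E(p[0]-400,p[1]),z).round())
print('pred far front',st(0,100),'far back',st(-12,100),'tip .19',tip(.19))
E
```

```text
cam [ 621. -276.  384.]
tip [ 604. -185.  201.]
tip [ 602. -184.  201.]
far front [ 656. -202.  167.]
far back [ 657. -217.  167.]
back bottom [ 662. -210.    0.]
near front-ish [ 538. -246.  167.]
near back [ 530. -262.  167.]
trayfar [607. -80.  14.]
pred far front [ 656.41237612 -205.30507055] far back [ 660.69576765 -216.51455569] tip .19 [ 604.30028633 -187.04015275]
```

```bash
python3 -m pendant '[[[0.047,-0.075,0],[0,0,0],0],[[0.047,-0.075,0],[0,0,0],0],[[0.047,-0.075,0],[0,0,0],0],[[0.047,-0.075,0],[0,0,0],0],[[0.047,-0.075,0.02],[0,0,0],0],[[0.047,-0.075,0.047],[0,0,0],0],[[0.047,-0.075,0.047],[0,0,0],0],[[0.047,-0.075,0.047],[0,0,0],0]]'
python3 - <<'E'
from h import *
c=capture('wrist');pickle.dump(c,open('w2.pkl','wb'));cv2.imwrite('pics/w2.png',cv2.resize(c['color'][:,:,::-1],(800,600)))
for th in (.19,.4,.6,.8,1,1.2,1.4,1.5,1.57,1.62): print(th,end=' ');delta(np.r_[fc(th),356],-.42)
E
```

```text
time: 1.92
tool_pos: [632.0, -203.8, 356.9]
tcp_rot: [3.141, 0.004, -0.421]
contact_force: [0.3, -0.5, 0.6]
grip_width: 0.4
0.19 shift [-0.0191 -0.0037  0.0026] turn [ 0.0004  0.     -0.0011]
0.4 shift [-0.0413 -0.0155  0.0026] turn [ 0.0004  0.     -0.0011]
0.6 shift [-0.0642 -0.0222  0.0026] turn [ 0.0004  0.     -0.0011]
0.8 shift [-0.0881 -0.0242  0.0026] turn [ 0.0004  0.     -0.0011]
1 shift [-0.1119 -0.0215  0.0026] turn [ 0.0004  0.     -0.0011]
1.2 shift [-0.1347 -0.0141  0.0026] turn [ 0.0004  0.     -0.0011]
1.4 shift [-0.1555 -0.0022  0.0026] turn [ 0.0004  0.     -0.0011]
1.5 shift [-0.165   0.0052  0.0026] turn [ 0.0004  0.     -0.0011]
1.57 shift [-0.1711  0.0109  0.0026] turn [ 0.0004  0.     -0.0011]
1.62 shift [-0.1753  0.0152  0.0026] turn [ 0.0004  0.     -0.0011]
```

View pics/w2.png

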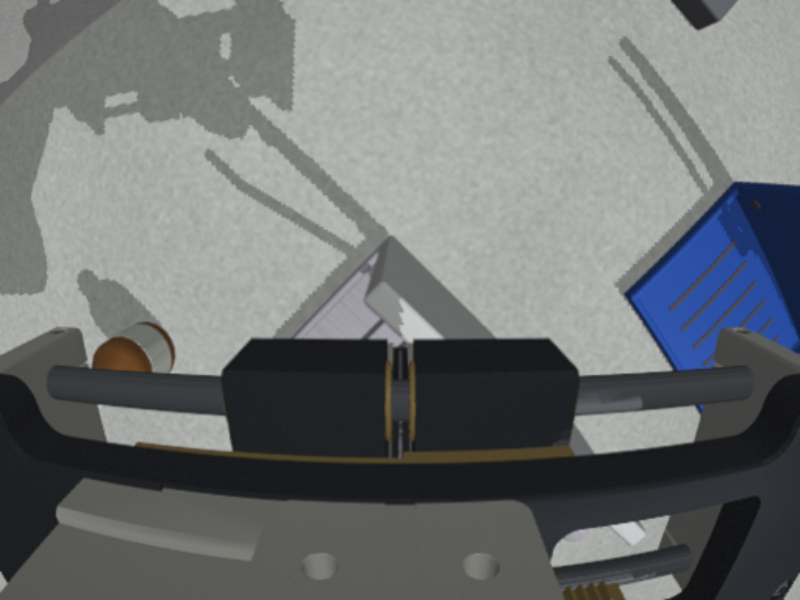

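The panel's far end is at (385,240), as predicted. The gripper hides the tip, so I'll push along the arc and watch the force.

```bash
python3 -m pendant '[[[-0.010,-0.002,0],[0,0,0],0],[[-0.019,-0.004,0],[0,0,0],0],[[-0.030,-0.010,0],[0,0,0],0],[[-0.041,-0.0155,0],[0,0,0],0],[[-0.052,-0.019,0],[0,0,0],0],[[-0.064,-0.022,0],[0,0,0],0],[[-0.076,-0.0235,0],[0,0,0],0],[[-0.088,-0.024,0],[0,0,0],0],[[-0.100,-0.0235,0],[0,0,0],0],[[-0.112,-0.0215,0],[0,0,0],0]]'
python3 - <<'E'
from h import *
for th in (1,1.1,1.2,1.3,1.4,1.5,1.57,1.62): print(th,end=' ');delta(np.r_[fc(th),356],-.42)
E
```

```text
time: 2.8
tool_pos: [539.6, -137.3, 360.4]
tcp_rot: [-3.141, -0.005, -0.42]
contact_force: [2.3, -0.4, -0.1]
grip_width: 0.3
1 shift [0.     0.0011 0.0044] turn [-0.0004 -0.0053  0.0003]
1.1 shift [-0.0116  0.0042  0.0043] turn [-0.0004 -0.0053  0.0003]
1.2 shift [-0.0228  0.0085  0.0042] turn [-0.0004 -0.0053  0.0003]
1.3 shift [-0.0335  0.0138  0.0042] turn [-0.0004 -0.0053  0.0003]
1.4 shift [-0.0436  0.0202  0.0041] turn [-0.0004 -0.0053  0.0003]
1.5 shift [-0.0531  0.0276  0.0041] turn [-0.0004 -0.0053  0.0003]
1.57 shift [-0.0592  0.0334  0.004 ] turn [-0.0004 -0.0053  0.0003]
1.62 shift [-0.0634  0.0377  0.004 ] turn [-0.0004 -0.0053  0.0003]
```

```bash
python3 -m pendant '[[[-0.0116,0.003,0.002],[0,0,0],0],[[-0.0228,0.0075,0.004],[0,0,0],0],[[-0.0335,0.013,0.004],[0,0,0],0],[[-0.0436,0.019,0.004],[0,0,0],0],[[-0.0485,0.023,0.004],[0,0,0],0],[[-0.053,0.027,0.004],[0,0,0],0],[[-0.057,0.031,0.004],[0,0,0],0],[[-0.060,0.033,0.004],[0,0,0],0],[[-0.060,0.033,0.004],[0,0,0],0]]'
python3 - <<'E'
from h import *
c=capture('side');pickle.dump(c,open('s3.pkl','wb'));d=cv2.resize(c['color'][150:300,200:400,::-1],(800,600),interpolation=cv2.INTER_CUBIC)
cv2.imwrite('pics/s3.png',d); print(get_obs()['contact_force'])
for th in (1.45,1.5,1.57):
  print(((proj(c,[np.r_[tip(th),201],np.r_[tip(th),163],st(13,-60,163)])-[200,150])*4).round())
E
```

```text
time: 3.55
tool_pos: [472.0, -143.5, 354.8]
tcp_rot: [-3.141, -0.005, -0.42]
contact_force: [4.5, -1.8, 3.0]
grip_width: 0.8
[ 4.12402031 -2.07477528  3.34013043]
[[196. 136.]
 [197. 181.]
 [292. 254.]]
[[189. 138.]
 [191. 184.]
 [292. 254.]]
[[180. 142.]
 [182. 187.]
 [292. 254.]]
```

View pics/s3.png

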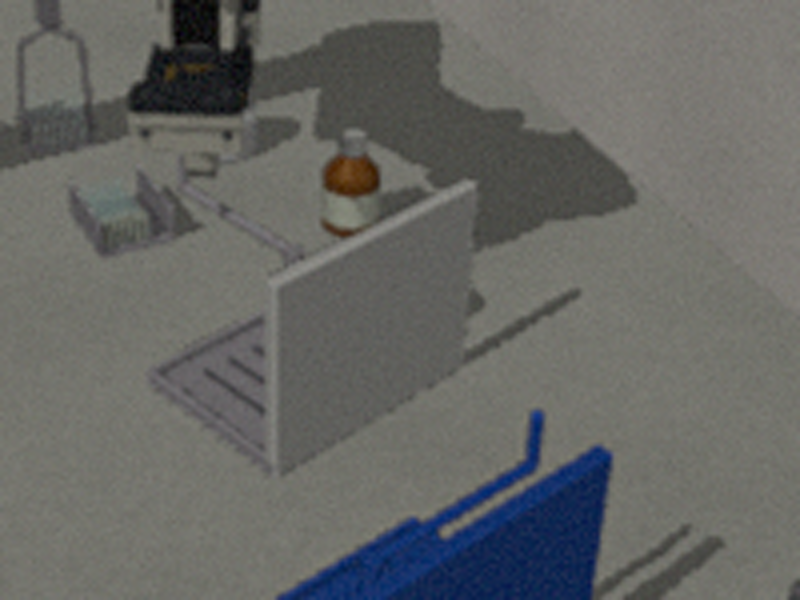

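Hook rod runs from (297,252) to (183,180) in the crop. That matches the predicted 1.57 rad: (292,254) to (182,187), with 4–5 N against the stop. Next I'll back off, rise and go look at the rack.

```bash
python3 -m pendant '[[[0.02,0,0],[0,0,0],0],[[0.03,0,0],[0,0,0],0],[[0.03,0,-0.03],[0,0,0],0.03],[[0.03,0,-0.05],[0,0,0],0.06],[[0.03,0,-0.05],[0,0,0],0.06]]'
python3 - <<'E'
from h import *
delta([370,277,404],-.16)
E
```

```text
time: 4.02
tool_pos: [499.6, -155.3, 407.3]
tcp_rot: [3.141, -0.005, -0.419]
contact_force: [-0.5, -0.9, 0.6]
grip_width: 16.3
shift [-0.2943 -0.3422  0.0016] turn [ 0.001  -0.0053 -0.2591]
```

```bash
python3 -m pendant '[[[-0.294,-0.342,0],[0,0,-0.26],0.06],[[-0.294,-0.342,0],[0,0,-0.26],0.06],[[-0.294,-0.342,0],[0,0,-0.26],0.06],[[-0.294,-0.342,0],[0,0,-0.26],0.06],[[-0.294,-0.342,0],[0,0,-0.26],0.06],[[-0.294,-0.342,0],[0,0,-0.26],0.06],[[-0.294,-0.342,0],[0,0,-0.26],0.06],[[-0.294,-0.342,0],[0,0,-0.26],0.06],[[-0.294,-0.342,0],[0,0,-0.26],0.06],[[-0.294,-0.342,0],[0,0,-0.26],0.06]]'
python3 -m pendant '[[[0,0,0],[0,0,0],0.06],[[0,0,0],[0,0,0],0.06],[[0,0,0],[0,0,0],0.06]]'
python3 - <<'E'
from h import *
delta([370,277,404],-.16)
for n in("wrist","top","side"):
    c=capture(n);pickle.dump(c,open(n+'4.pkl','wb'))
w=pickle.load(open('wrist4.pkl','rb'));t=pickle.load(open('top4.pkl','rb'));s=pickle.load(open('side4.pkl','rb'))
f=lambda c,x,y,w,h,W,H:cv2.resize(c['color'][y:y+h,x:x+w,::-1],(W,H),interpolation=cv2.INTER_CUBIC)
cv2.imwrite('pics/m4.png',np.vstack([f(w,156,0,200,150,800,300*2)[:400],np.hstack([f(t,230,120,100,50*1,400,200),f(s,190,130,100,50,400,200)])]))
print(wray(w,(255,193))[0])
E
```

```text
time: 4.85
tool_pos: [378.1, 245.8, 403.2]
tcp_rot: [3.14, 0.001, -0.159]
contact_force: [1.9, -0.3, 0.4]
grip_width: 59.9
time: 5.1
tool_pos: [379.2, 244.1, 403.1]
tcp_rot: [3.14, 0.001, -0.158]
contact_force: [0.5, -0.4, -0.6]
grip_width: 59.9
shift [-0.0143 -0.0311 -0.0009] turn [0.0015 0.0011 0.002 ]
[443.87802467 233.90065868 383.20771323]
```

```bash
python3 - <<'E'
from h import *
w=pickle.load(open('wrist4.pkl','rb'));s=pickle.load(open('side4.pkl','rb'));t=pickle.load(open('top4.pkl','rb'))
a=cv2.resize(w['color'][:,:,::-1],(480,360));b=cv2.resize(s['color'][130:280,190:350,::-1],(320,300),interpolation=cv2.INTER_CUBIC)
d=cv2.resize(t['color'][110:230,90:330,::-1],(480,240),interpolation=cv2.INTER_CUBIC)
m=np.zeros((600,800,3),np.uint8);m[:360,:480]=a;m[:300,480:]=b;m[360:,:480]=d;m[300:600,480:]=cv2.resize(t['color'][130:230,235:342,::-1],(320,300),interpolation=cv2.INTER_CUBIC)
cv2.imwrite('pics/m4.png',m)
E
```

```text
(no output)
```

View pics/m4.png

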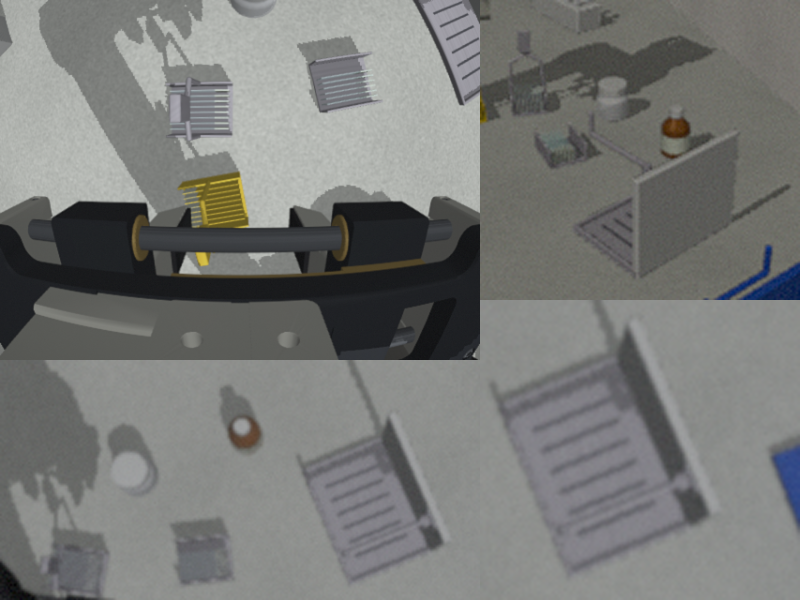

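The top view shows the rod parallel to the tray slots, so it is square. The rack's tab is near (175,108) in the wrist panel, with the yellow rack below it at (218,205). I'll enlarge the tab.

```bash
python3 - <<'E'
from h import *
w=pickle.load(open('wrist4.pkl','rb'));s=pickle.load(open('side4.pkl','rb'));t=pickle.load(open('top4.pkl','rb'))
a=cv2.resize(w['color'][70:160,160:270,::-1],(700,573),interpolation=cv2.INTER_CUBIC)
cv2.imwrite('pics/w5.png',a)
print('tip',onz(t,(260.1,205),163),onz(t,(260.1,205),201),tip(1.57))
E
```

```text
tip [ 465.79673642 -131.63920695  163.        ] [ 462.86816236 -130.96784092  201.        ] [ 459.56759587 -138.14442318]
```

View pics/w5.png

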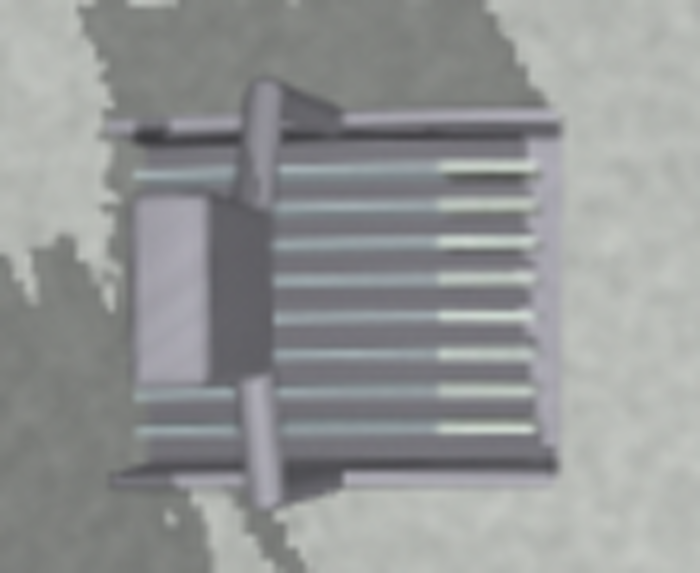

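The tab's top face spans (137–210, 195–383) and lines up with the picture axes. The cradle and bail lie beneath it as described, so this is the right rack.

```bash
python3 - <<'E'
from h import *
w=pickle.load(open('wrist4.pkl','rb'))
F=lambda x,y:(160+x*110/700,70+y*90/573)
P=np.array([wonz(w,F(*p),164) for p in [(137,195),(210,195),(208,383),(137,383)]]);c=P.mean(0)
print(P.round(),c,np.linalg.norm(P[0]-P[3]),np.linalg.norm(P[0]-P[1]))
v=P[0]-P[3]+P[1]-P[2];yaw=np.arctan2(v[1],v[0]);print('yaw tab',yaw)
q=[wonz(w,F(*p),36) for p in [(115,128),(555,122),(555,470),(115,480)]];print(np.round(q))
for z in(404,307):delta([c[0],c[1],z],yaw)
E
```

```text
[[468. 286. 164.]
 [466. 277. 164.]
 [444. 281. 164.]
 [446. 289. 164.]] [456.01675167 283.21585904 164.        ] 22.23889911568976 8.786503058170032
yaw tab -0.17974299291203377
[[495. 318.  36.]
 [481. 238.  36.]
 [418. 248.  36.]
 [430. 329.  36.]]
shift [ 0.0686 -0.052  -0.0006] turn [0.0007 0.0004 0.0182]
shift [ 0.0686 -0.052   0.0964] turn [0.0007 0.0004 0.0182]
```

```bash
python3 -m pendant '[[[0.0686,-0.052,0],[0,0,0.015],0.06],[[0.0686,-0.052,0],[0,0,0.015],0.06],[[0.0686,-0.052,0],[0,0,0.015],0.06],[[0.0686,-0.052,0],[0,0,0.015],0.06],[[0.0686,-0.052,0.03],[0,0,0.015],0.06],[[0.0686,-0.052,0.06],[0,0,0.015],0.06],[[0.0686,-0.052,0.09],[0,0,0.015],0.06],[[0.0686,-0.052,0.096],[0,0,0.015],0.06],[[0.0686,-0.052,0.096],[0,0,0.015],0.04],[[0.0686,-0.052,0.096],[0,0,0.015],0.03]]'
python3 -m pendant '[[[0,0,0],[0,0,0],0.02],[[0,0,0],[0,0,0],0],[[0,0,0],[0,0,0],0],[[0,0,0],[0,0,0],0],[[0,0,0],[0,0,0],0],[[0,0,0],[0,0,0],0],[[0,0,0],[0,0,0],0]]'
python3 -m pendant '[[[0,0,-0.02],[0,0,0],0],[[0,0,-0.05],[0,0,0],0],[[0,0,-0.08],[0,0,0],0],[[0,0,-0.11],[0,0,0],0],[[0,0,-0.11],[0,0,0],0]]'
python3 - <<'E'
from h import *
# insertion start: eye at 175 from pin along rod, eye 52 above rod; grasp point 36 above eye
delta(np.r_[st(13+185,-60),163+52+36+159],.365)
E
```

```text
time: 6.08
tool_pos: [455.7, 284.1, 309.0]
tcp_rot: [-3.141, -0.001, -0.175]
contact_force: [0.8, 0.4, 0.3]
grip_width: 50.6
time: 6.67
tool_pos: [455.4, 284.7, 307.8]
tcp_rot: [-3.141, -0.0, -0.174]
contact_force: [-0.6, 0.6, 2.2]
grip_width: 9.4
time: 7.08
tool_pos: [456.1, 285.0, 423.4]
tcp_rot: [-3.136, -0.008, -0.174]
contact_force: [0.6, -0.4, -1.6]
grip_width: 9.6
shift [0.0432 0.3605 0.0118] turn [-0.0031 -0.0096 -0.5391]
```

```bash
python3 -m pendant '[[[0.004,0.03,0],[0,0,-0.05],0],[[0.008,0.06,0],[0,0,-0.1],0],[[0.012,0.09,0],[0,0,-0.16],0],[[0.016,0.12,0],[0,0,-0.22],0],[[0.02,0.15,0],[0,0,-0.28],0],[[0.024,0.18,0],[0,0,-0.34],0],[[0.028,0.21,0],[0,0,-0.4],0],[[0.032,0.24,0],[0,0,-0.46],0],[[0.035,0.27,0],[0,0,-0.52],0],[[0.037,0.295,0],[0,0,-0.54],0]]'
python3 - <<'E'
from h import *
delta(np.r_[st(13+185,-60),163+52+36+159],.365)
E
```

```text
time: 7.92
tool_pos: [440.2, -14.1, 416.8]
tcp_rot: [-3.141, 0.001, 0.368]
contact_force: [0.6, 0.3, -3.2]
grip_width: 9.5
shift [-0.0265  0.0577  0.0069] turn [-0.0004  0.0015  0.0034]
```

```bash
python3 -m pendant '[[[-0.013,0.03,0.003],[0,0,0],0],[[-0.0265,0.05,0.007],[0,0,0],0],[[-0.0265,0.0577,0.007],[0,0,0],0],[[-0.0265,0.0577,0.007],[0,0,0],0],[[-0.0265,0.0577,0.007],[0,0,0],0]]'
python3 - <<'E'
from h import *
W={n:capture(n) for n in("wrist","top","side")};pickle.dump(W,open('W6.pkl','wb'))
s,t,w=W['side'],W['top'],W['wrist']
m=np.zeros((600,800,3),np.uint8)
m[:300,:400]=cv2.resize(w['color'][:,:,::-1],(400,300))
m[300:,:400]=cv2.resize(t['color'][140:260,200:360,::-1],(400,300),interpolation=cv2.INTER_CUBIC)
m[:,400:]=cv2.resize(s['color'][110:260,190:290,::-1],(400,600),interpolation=cv2.INTER_CUBIC)
cv2.imwrite('pics/m6.png',m);o=get_obs();print(o['tool_pos'],o['contact_force'])
for n,P in [('tip',np.r_[tip(1.57),201]),('hinge',st(13,-60,163)),('eye pred',np.r_[o['tool_pos'][:2],o['tool_pos'][2]-159-36])]:
    print(n,P.round(),((proj(s,P)-[190,110])*4+[400,0]).round(),((proj(t,P)-[200,140])*2.5+[0,300]).round())
E
```

```text
time: 8.33
tool_pos: [436.7, -75.5, 410.2]
tcp_rot: [-3.14, 0.0, 0.365]
contact_force: [0.9, -0.0, -1.7]
grip_width: 9.6
[436.70445954 -74.56275295 410.65677219] [-0.8706696   0.73549075 -3.32130674]
tip [ 460. -138.  201.] [[620. 302.]] [[157. 465.]]
hinge [ 502. -250.  163.] [[732. 414.]] [[256. 428.]]
eye pred [437. -75. 216.] [[564. 251.]] [[ 98. 487.]]
```

View pics/m6.png

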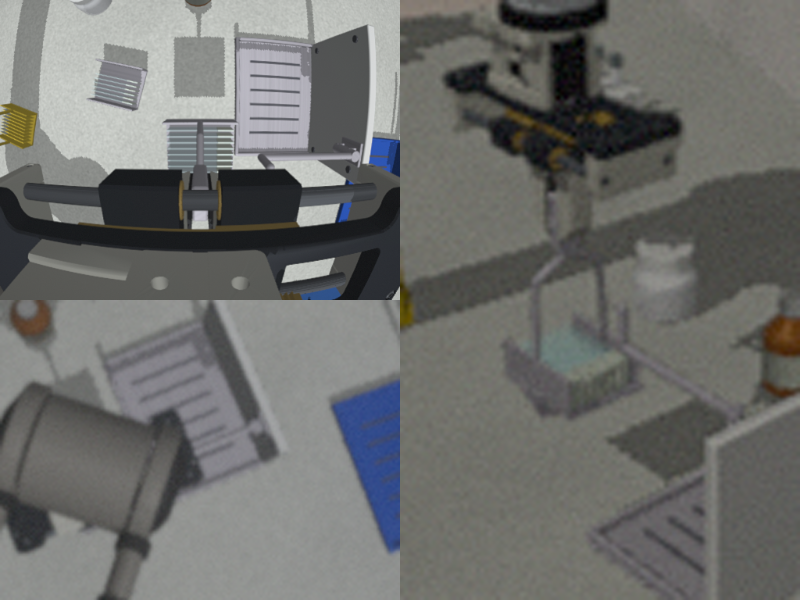

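The side panel shows the rack held upright with its bail peak at about (568,245), and the hook's upturned end at (623,308) against a predicted (620,302). The wrist panel shows the hook tip at (263,158) and the hinge at (357,156). I'll triangulate.

```bash
python3 - <<'E'
from h import *
W=pickle.load(open('W6.pkl','rb'));w,s=W['wrist'],W['side'];k=1.28
print('tip wrist',wonz(w,(264*k,157*k),201).round(1),'hinge',wonz(w,(358*k,155*k),167).round(1),'panel near top?',wonz(w,(372*k,28*k),167).round(1),st(0,100))
print('tip side z201',onz(s,(190+223/4,110+306/4),201).round(1),'hinge side',onz(s,(190+335/4,110+412/4),165).round(1))
print('pred',tip(1.57),st(13,-60))
print('eye side at z216',onz(s,(190+168/4,110+246/4),216).round(1))
# crop of wrist around the hook
cv2.imwrite('pics/w7.png',cv2.resize(w['color'][170:230,300:480,::-1],(800,267),interpolation=cv2.INTER_CUBIC))
E
```

```text
tip wrist [ 468.2 -122.7  201. ] hinge [ 507.7 -248.5  167. ] panel near top? [ 657.5 -207.8  167. ] [ 656.41237612 -205.30507055]
tip side z201 [ 459.6 -145.   201. ] hinge side [ 504.2 -251.1  165. ]
pred [ 459.56759587 -138.14442318] [ 502.3122335  -250.27334877]
eye side at z216 [441.5 -67.8 216. ]
```

View pics/w7.png

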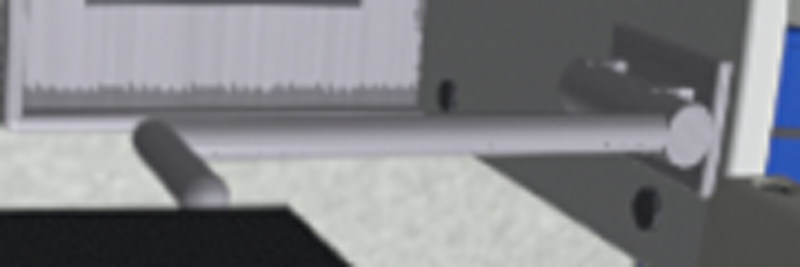

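```bash
python3 - <<'E'
from h import *
W=pickle.load(open('W6.pkl','rb'));w=W['wrist']
F=lambda x,y:(300+x*.225,170+y*.2247)
t=wonz(w,F(205,188),201);h=wonz(w,F(688,135),167)
a=wonz(w,F(250,138),163);b=wonz(w,F(640,132),163)
print(t,h,np.linalg.norm((t-h)[:2]))
for p,q in((t,h),(a,b)):
  d=(p-q)[:2];print('dir',np.arctan2(-d[0],d[1]))
print('rod pts',a,b)
E
```

```text
[ 462.93645508 -131.73809865  201.        ] [ 504.60501983 -245.3688435   167.        ] 121.0298122956894
dir 0.3514755002113291
dir 0.37202458260124555
rod pts [ 467.81234128 -151.87784729  163.        ] [ 500.54987303 -235.7784686   163.        ]
```

```bash
python3 - <<'E'
from h import *
for s in (185,65):delta([504-.352*s,-247+.936*s,411],.36)
E
```

```text
shift [ 0.0023  0.0001 -0.0003] turn [-0.0004 -0.      0.0073]
shift [ 0.0014  0.1201 -0.0004] turn [-0.0004 -0.      0.0073]
```

```bash
python3 -m pendant '[[[0.002,0.004,0],[0,0,0.005],0],[[0.002,0.018,0],[0,0,0.005],0],[[0.002,0.034,0],[0,0,0.005],0],[[0.002,0.05,0],[0,0,0.005],0],[[0.002,0.066,0],[0,0,0.005],0],[[0.002,0.082,0],[0,0,0.005],0],[[0.0015,0.098,0],[0,0,0.005],0],[[0.0015,0.112,0],[0,0,0.005],0],[[0.0015,0.12,0],[0,0,0.005],0],[[0.0015,0.12,0],[0,0,0.005],0]]'
python3 - <<'E'
from h import *
W={n:capture(n) for n in("wrist","top","side")};pickle.dump(W,open('W8.pkl','wb'))
s,w=W['side'],W['wrist']
m=np.zeros((400,800,3),np.uint8)
m[:,:400]=cv2.resize(w['color'][100:292,160:352,::-1],(400,400),interpolation=cv2.INTER_CUBIC)
m[:,400:]=cv2.resize(s['color'][130:230,220:320,::-1],(400,400),interpolation=cv2.INTER_CUBIC)
cv2.imwrite('pics/m8.png',m);o=get_obs();print(o['tool_pos'],o['contact_force'])
E
```

```text
time: 9.32
tool_pos: [481.5, -189.1, 410.3]
tcp_rot: [3.141, 0.0, 0.359]
contact_force: [-0.2, 0.5, -3.1]
grip_width: 9.7
[ 480.77690109 -186.85386854  410.51549466] [ 0.38378427 -0.27894259 -2.82755779]
```

View pics/m8.png

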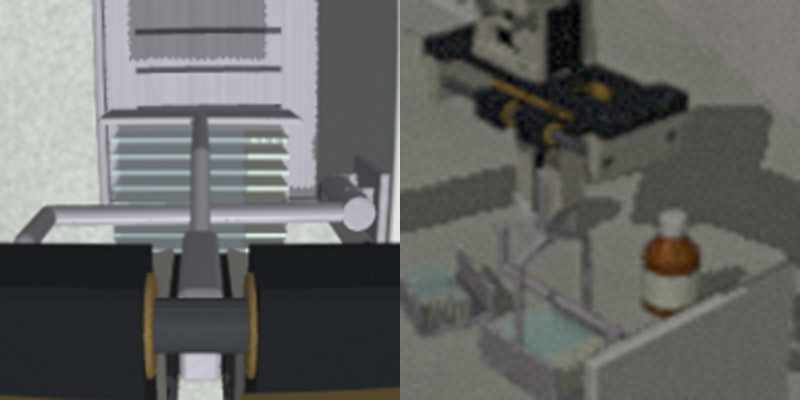

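The rod now passes through the bail above the cradle, with the tip outside it at (35,225). Force is just the rack's weight, so I'll lower.

```bash
python3 -m pendant '[[[0,0,0.01],[0,0,0],0],[[0,0,0.02],[0,0,0],0],[[0,0,0.03],[0,0,0],0],[[0,0,0.038],[0,0,0],0],[[0,0,0.042],[0,0,0],0],[[0,0,0.042],[0,0,0],0],[[0,0,0.042],[0,0,0],0]]'
python3 -m pendant '[[[0,0,0.002],[0,0,0],0],[[0,0,0.003],[0,0,0],0],[[0,0,0.004],[0,0,0],0],[[0,0,0.004],[0,0,0],0],[[0,0,0.004],[0,0,0],0]]'
python3 -c "
from h import *
print(get_obs()['contact_force'])"
```

```text
time: 10.05
tool_pos: [481.0, -187.2, 368.5]
tcp_rot: [-3.141, 0.0, 0.361]
contact_force: [0.3, 0.3, -1.4]
grip_width: 9.8
time: 10.47
tool_pos: [480.9, -187.2, 364.8]
tcp_rot: [3.141, -0.0, 0.361]
contact_force: [0.4, 0.4, -2.4]
grip_width: 9.9
[ 0.39490209  0.36682225 -2.37838089]
```

```bash
python3 -m pendant '[[[0,0,0.001],[0,0,0],0],[[0,0,0.002],[0,0,0],0],[[0,0,0.002],[0,0,0],0],[[0,0,0.002],[0,0,0],0]]'
python3 -c "
from h import *
print(get_obs()['contact_force'])"
python3 -m pendant '[[[0,0,0.001],[0,0,0],0],[[0,0,0.002],[0,0,0],0],[[0,0,0.002],[0,0,0],0],[[0,0,0.002],[0,0,0],0]]'
python3 -c "
from h import *
print(get_obs()['contact_force'])"
```

```text
time: 10.8
tool_pos: [481.0, -187.2, 363.2]
tcp_rot: [3.141, -0.001, 0.361]
contact_force: [-1.2, 1.0, 2.7]
grip_width: 9.8
[-1.24810416  0.95217718  2.68073203]
time: 11.13
tool_pos: [481.0, -187.1, 362.7]
tcp_rot: [3.14, -0.002, 0.361]
contact_force: [-3.4, 1.9, 13.7]
grip_width: 9.6
[-3.41571458  1.86665504 13.73232156]
```

It has seated: contact came at TCP z 363, as predicted. I'll ease back 2 mm so only the weight rests on the rod, then open a little.

```bash
python3 -m pendant '[[[0,0,-0.002],[0,0,0],0],[[0,0,-0.002],[0,0,0],0],[[0,0,-0.002],[0,0,0],0],[[0,0,-0.002],[0,0,0],0.014],[[0,0,-0.002],[0,0,0],0.018],[[0,0,-0.002],[0,0,0],0.022],[[0,0,-0.002],[0,0,0],0.026],[[0,0,-0.002],[0,0,0],0.03],[[0,0,-0.002],[0,0,0],0.032],[[0,0,-0.002],[0,0,0],0.032]]'
python3 -m pendant '[[[0,0,-0.002],[0,0,0],0.032],[[0,0,-0.01],[0,0,0],0.032],[[0,0,-0.02],[0,0,0],0.032],[[0,0,-0.035],[0,0,0],0.032],[[0,0,-0.055],[0,0,0],0.032],[[0,0,-0.085],[0,0,0],0.032],[[0,0,-0.12],[0,0,0],0.032],[[0,0,-0.15],[0,0,0],0.032],[[0,0,-0.15],[0,0,0],0.032],[[0,0,-0.15],[0,0,0],0.032]]'
python3 -m pendant '[[[-0.05,-0.05,0],[0,0,0],0.032],[[-0.10,-0.08,0],[0,0,0],0.032],[[-0.10,-0.08,0],[0,0,0],0.032],[[-0.10,-0.08,0],[0,0,0],0.032],[[-0.10,-0.08,0],[0,0,0],0.032],[[-0.10,-0.08,0],[0,0,0],0.032]]'
python3 - <<'E'
from h import *
W={n:capture(n) for n in("wrist","top","side")};pickle.dump(W,open('W9.pkl','wb'))
s,w,t=W['side'],W['wrist'],W['top']
m=np.zeros((600,800,3),np.uint8)
m[:300,:400]=cv2.resize(w['color'][:,:,::-1],(400,300))
m[300:,:400]=cv2.resize(t['color'][80:290,90:370,::-1],(400,300),interpolation=cv2.INTER_CUBIC)
m[:,400:]=cv2.resize(s['color'][130:265,225:315,::-1],(400,600),interpolation=cv2.INTER_CUBIC)
cv2.imwrite('pics/m9.png',m);o=get_obs();print(o['tool_pos'],o['contact_force'])
k=400/90
for n,P in [('seat eye',[481,-186,167]),('tab top',[481,-186,219]),('tip',[462,-135,201]),('under',[481,-186,55])]:print(n,((proj(s,P)-[225,130])*k+[400,0]).round())
E
```

```text
time: 11.97
tool_pos: [480.9, -187.2, 362.7]
tcp_rot: [3.142, 0.0, 0.361]
contact_force: [-0.5, 0.3, -0.0]
grip_width: 31.7
time: 12.8
tool_pos: [480.7, -187.0, 515.5]
tcp_rot: [3.137, -0.003, 0.361]
contact_force: [-0.2, 0.3, -0.5]
grip_width: 32.2
time: 13.3
tool_pos: [359.2, -147.7, 512.7]
tcp_rot: [3.141, -0.001, 0.36]
contact_force: [0.2, -0.7, 0.6]
grip_width: 32.0
[ 360.1360547  -148.08461244  512.34924985] [ 1.51924303 -0.69335813  0.45435339]
seat eye [[545. 321.]]
tab top [[544. 250.]]
tip [[491. 243.]]
under [[547. 464.]]
```

The viewer limit is reached, so I'll check numerically. I'll difference the side view against the earlier one without the rack (hook already out), and compare two frames in time for rest.

```bash
python3 -m pendant '[[[0,0,0],[0,0,0],0.032],[[0,0,0],[0,0,0],0.032],[[0,0,0],[0,0,0],0.032],[[0,0,0],[0,0,0],0.032],[[0,0,0],[0,0,0],0.032],[[0,0,0],[0,0,0],0.032],[[0,0,0],[0,0,0],0.032],[[0,0,0],[0,0,0],0.032],[[0,0,0],[0,0,0],0.032],[[0,0,0],[0,0,0],0.032]]'
python3 - <<'E'
from h import *
W=pickle.load(open('W9.pkl','rb'));a=W['side'];b=capture('side');c0=pickle.load(open('side4.pkl','rb'))
g=lambda c:cv2.GaussianBlur(c['color'],(3,3),0).astype(int)
win=np.s_[175:240,235:290]
print('change in time: max,mean',np.abs(g(a)-g(b))[win].max(),np.abs(g(a)-g(b))[win].mean())
d=np.abs(g(b)-g(c0)).sum(2)
print('\n'.join(str(r+172).rjust(4)+' '+''.join('#' if v>45 else '.' for v in row) for r,row in enumerate(d[172:246,232:292])))
pts=[('eye',[481,-186,167]),('tab top',[481,-186,219]),('tip',[462,-135,201]),('under',[481,-186,55]),('cradle top',[481,-186,91])]
for n,P in pts:print(n,proj(b,P).round(1)-[[232,0]])
print(get_obs()['contact_force'])
E
```

```text
time: 14.28
tool_pos: [359.1, -147.6, 512.8]
tcp_rot: [3.141, -0.0, 0.361]
contact_force: [0.9, 0.4, -0.1]
grip_width: 31.9
change in time: max,mean 15 0.9285780885780885
 172 ######.......##............................#################
 173 ###.......###...........................####################
 174 ##......#####..........................#####################
 175 ####...####..##.......................######################
 176 ########...####......................#######################
 177 ######...#####...................###########################
 178 #####...####....................############################
 179 ##......................................####################
 180 ...........................................#################
 181 ...........................................#################
 182 ............................................################
 183 ...............................................#############
 184 ....................................................########
 185 ....................................................########
 186 
[... 3405 characters left out ...]
.....................
 238 ...........................####.............................
 239 ............................#####...........................
 240 .............................#####..........................
 241 ...............................###..........................
 242 ................................##..........................
 243 ...........................##...##..........................
 244 ...........................#######..........................
 245 ............................######..........................
eye [[ 25.7 202.2]]
tab top [[ 25.5 186.2]]
tip [[ 13.5 184.8]]
under [[ 26.1 234.3]]
cradle top [[ 26.  224.4]]
[ 1.07358848 -0.35364584  0.34499415]
```

The tab stands vertical at the predicted spot, within about 3 px. The hook shows no change along its length, and the scene is still between frames. Handing in.

```bash
python3 - <<'E'
from plant import close_job
print(close_job())
E
```

```text
the job is handed in; nothing more can be done
None
```

The hook is swung fully out and the grey tall-handled rack hangs from it above the drip tray, let go. I handed the job in with the robot clear of everything, at about 14 s of the 54 s allowed.

**What I did:** I pushed the hook's upturned end out from behind, over the panel, until it met its stop (4–5 N). I then gripped the rack by its tab, slid its bail over the hook from the free end, lowered it onto the rod and let go.

**Last checks:**
- **Hook:** in the top view the rod ran parallel to the tray slots. In the later wrist view its direction matched the panel's normal within about 0.02 rad. It had not shifted in the side view after the rack was hung.
- **Hanging:** the rod met the bail at a tool height of 363 mm, as predicted, and the force read about zero after opening. In the final side view the tab stands vertical and the rack did not move between two frames about 1 s apart.
- **Small disagreement:** the tab appears 2–3 pixels from where I predicted. That is up to about 10 mm along the rod and well inside the 50 mm allowed.
- **Not checked by eye:** the twelfth picture was refused by the viewer limit, so the final hanging check is a numerical image difference. I did not re-measure the bystanders; nothing in the motions or forces suggested they were touched.

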